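# Hold open a storage well's heavy cover with its lever

## Robot

A 6-joint arm with a two-finger parallel gripper is mounted at the origin on the work surface. World frame = base frame: x ahead of the robot, y to its left, z up, the work surface at z = 0. Lengths are in m, angles in rad, forces in N, time in s.
With the tool pointing down it reaches from about 0.4 to 0.825 m from the base axis. Payload 7 kg.
Tool frame: the origin (TCP) lies midway between the tips of the shut fingers; the grasp point (between the pads) lies hold_point_z behind it (hold_point_z is the distance from the TCP to the grasp point, in m); z points along the fingers, y is the direction in which the jaws open and shut (so a half turn about z gives the same grasp; the last joint's range is limited). The gripper opens to 88 mm and grips with 3 to 60 N. Pads are 19 mm wide; open, the fingers measure 130 mm over their backs; the gripper's body (78 mm by 193 mm) begins 47 mm behind the grasp point.
Start: joints at [-0.903, 0.359, 0.012, 0, -1.224, -0.288], TCP at [0.25, -0.627, 0.195] pointing down, gripper open.
Joint ranges: [-3.07, 3.07], [-1.43, 2.12], [-1.02, 1.25], [-3.03, 1.67], [-3.05, -0], [-3.03, 3.03]. Speed limits (rad/s): [2.39, 2.39, 3.01, 3.14, 3.14, 3.14].

## Interface

Orientations are given as [roll, pitch, yaw] about the fixed x, y, z axes, in that order (R = Rz(yaw) Ry(pitch) Rx(roll)).
In Python, from station import * gives the robot as it stands. The module is installed in compiled form; this text tells all that it offers.
- The arm moves only by the tool arm_command, never from a script. Its arguments are lists of equal length, an entry for each row: "fingers": the closure, from -1 (fully open) to 1 (shut); "dp": the shift along the world's x, y, z in m, a list of three; "roll": the turn about the world's z in rad. In form: {"fingers": [fingers, ...], "dp": [[x, y, z], ...], "roll": [roll, ...]}. A call has 1 to 8 rows; each row shifts and turns the pose as measured when the row begins; what a row does not reach is not made up. A row lasts 1/10 s, in which the tool goes at most 50 mm and 8.59 degrees, less where a joint would pass 70% of its speed; a pose out of reach is approached as far as the arm can. A call is refused whole if a number of a shift passes 0.05 or a number of a turn 0.15, either way. A call with a gripper value outside its range is refused whole. The fingers move at their own pace and stop on an object; "newtons" is the grip in N (left out, the last holds). Time passes only in rows, so rows that do not move let the fingers close. It gives the time, the measured TCP pose, the force and the opening at its end, in the units of the state.
- get_state(): the state, without advancing time (a new reading comes with each control period).
- grab_frame(name): name is "side" or "top"; returns the picture (400x640x3 uint8, blue, green, red); there is no depth.
- calibration(name): a dict with "fx", "fy", "cx", "cy" (pixels), "R" (3x3) and "t" (3): a world point X has camera coordinates R X + t. Camera axes: x right, y down, z forward; pixel columns grow to the right and rows downward; lengths in m; the calibration is good to about 2 mm. A picture is of the moment at which its call begins. calibration takes no time and is no camera call.
- job_done(): hands the job in, once; it reports no verdict.
The state is a dict: "t": time; "q": joint angles; "qd": joint speeds; "joint_efforts": joint torques, N m; "eef_pos": TCP position; "ee_rot": TCP orientation; "force": force on the tool from outside, world axes, zero at the start; "moment": the same for the moment, N m; "width": finger opening in m.
Only numpy, scipy, OpenCV 4.12 (cv2) and the standard library are available. Lean on these libraries where they do the work, as an engineer would, in place of code of your own. Each camera call takes 0.05 s, during which the arm holds its last target.

## Task

On the granite measuring table, slide the bolt on the steel cover of the storage well back until it is clear of the cover, then press the long end of the lever right down so that its short end raises the heavy cover, and finish while holding it down there with the cover up. Push and press with the fingertips only: leave the lever lying in its fulcrum and do not disturb the other things on the table.

Things in the scene. Friction and masses are not known exactly. Their poses are not given: they have to be found in the camera images.
- unit: The fixed storage well with fulcrum. Origin on the table; z up; y runs along the lever from its long end (-y) to the well. Black well 150 (x) by 104 (y) by 77 mm high, centred at y = +103 mm. Fulcrum: two dark upright cheeks at y = -30 mm, 103 mm high, 50 mm over their outsides, with open-topped slots. Bolt bracket on the well's +x side, centred at x = 104, y = 88, 56 mm wide, 111 mm high.
- lever: Loose aluminium lever: bar 20 wide, 10 thick, 244 mm long, lying by a 12 mm steel cross pin in the fulcrum's slots. Origin: pin centre, 85 mm above the table; 66 mm to the short end's roller (under the cover's tongue), 188 mm to the middle of the long end's pad. At the start its axes are parallel to the unit's and the bar slopes up 0.32 rad towards the long end.
- lever_pad (a point): Middle of the top of the flat pad (46 across, 50 along, 8 mm thick) on the lever's long end; 151 mm above the table at the start; sinks nearly straight down when pressed and is about 35 to 40 mm above the table when the lever lies on its rubber stop. With the bolt drawn it takes 2 to 6 N to raise the cover; let go, the cover falls shut and the pad rises.
- stop_top (a point): Centre of the top of the fixed black rubber stop (28 mm wide, top 22 mm above the table) under the long end of the lever, where the lever lands when it is right down.
- flap (a joint): Angle of the heavy steel cover (about 2.2 kg), rad: 0 shut, about 0.36 with the lever on its stop. Hinge along the unit's x at y = +145 mm, 78 mm high; plate 130 (x) by 90 (y) by 22 mm, its top 100 mm above the table when shut. It cannot rise until the bolt is drawn.
- flap_tongue (a point): Upper edge of the free end of the tongue (40 mm wide, 12 mm thick) that sticks out of the cover towards the fulcrum and lies on the lever's short end; 90 mm above the table when shut.
- bolt (a joint): Travel of the sliding bolt, m: 0 to 0.005 at the start, its nose 10 to 15 mm over the cover's edge; it slides along the unit's +x, away from the cover, to an end stop at 0.030; clear of the cover beyond 0.016. Stays where left; slides at about 2 N.
- bolt_knob (a point): Centre of the top of the bolt's upright knob: a 12 mm post with a black cap 18 mm wide and 8 mm high, 148 mm above the table; the flat steel bolt beneath it (20 mm wide) has its upper face 112 mm above the table. Moves with the bolt.
- ref_sphere: Bystander: reference ball of 25 mm on a black tapered foot of 44 mm, 105 mm high in all, loose. Origin at the centre of its underside.
- ring_gauge: Bystander: loose steel ring gauge lying flat, 60 mm outside, 36 mm inside, 22 mm high. Origin at the centre of its underside.
- setting_master: Bystander: loose dark steel stepped cylinder standing up, foot 38 mm wide, neck 24 mm, 55 mm high. Origin at the centre of its underside.

How it is judged:
On the way, in this order (a step that is already met when the one before it is completed fails the run):
1. the bolt is drawn clear of the cover while the cover is still shut (value of joint bolt above 0.018 m and value of joint flap below 0.05 rad), for 0.1 s.
2. the fingers on the lever have raised the cover with its short end (value of joint flap above 0.28 rad and contact force between the fingers and lever above 0.5 N and contact force between lever and flap above 1 N), for 0.2 s.
At the end, for the whole second after the job is handed in: The cover is held at least 0.28 rad open and still by the lever's short end, the fingers press on the lever (over 0.5 N) and do not touch the cover, the bolt is drawn at least 18 mm, and the lever's pin lies in the fulcrum's slots (between 7 mm below and 8 mm above its start height) (all of step 2 and z of lever in the frame of unit between 0.078 and 0.093 m and value of joint bolt above 0.018 m and velocity of joint flap between -0.1 and 0.1 rad/s and contact force between each of the arm, the fingers and flap below 0.5 N); the arm keeps its last pose, push and grip.
It fails at once if the lever is lifted out of its fulcrum (z of lever in the frame of unit above 0.1 m).
It fails at once if the ref sphere is moved more than 20 mm or tipped more than 0.3 rad (distance of ref_sphere from where it was at the start of the episode above 0.02 m or angle between ref_sphere's own z axis and vertical above 0.3 rad).
It fails at once if the ring gauge is moved more than 20 mm or tipped more than 0.3 rad (distance of ring_gauge from where it was at the start of the episode above 0.02 m or angle between ring_gauge's own z axis and vertical above 0.3 rad).
It fails at once if the setting master is moved more than 20 mm or tipped more than 0.3 rad (distance of setting_master from where it was at the start of the episode above 0.02 m or angle between setting_master's own z axis and vertical above 0.3 rad).
It also fails if it takes over 35 s, if anything falls off the work surface, if the arm or the gripper's body presses on something with over 40 N, if the wrist force passes 120 N, or if a joint passes its speed limit or range.

## Working session

There is one attempt and no reset: what is moved stays moved. The work goes in short steps, Python scripts to look and compute and a tool call to move; the robot and the scene stay as the last step left them, time stands still between calls to the robot, and variables do not carry over. Pictures are saved under pics/ and viewed, and the job is handed in when it is done.

Besides the shell and the picture viewer there is one more tool, called after "Request:" as name([rows], argument=value, ...), one row to a line, values as JSON. arm_command: Moves the arm, as the interface text tells. Its arguments: {"type":"object","properties":{"fingers":{"type":"array"},"dp":{"type":"array"},"roll":{"type":"array"},"newtons":{"type":"number"}},"required":["fingers","dp","roll"]}

```bash
mkdir -p pics
python3 - <<'E'
from station import *
import cv2
for n in("top","side"):
    cv2.imwrite(f"pics/{n}0.png",grab_frame(n)); c=calibration(n); print(n,c)
s=get_state();print(s)
E
```

```text
top {'fx': 447.67258062942005, 'fy': 447.67258062942005, 'cx': 316.4552392028442, 'cy': 206.68411645795643, 'R': array([[-0.03024534, -0.99936077,  0.01905947],
       [-0.99622459,  0.02858709, -0.08197165],
       [ 0.0813744 , -0.02146677, -0.9964524 ]]), 't': array([0.03691916, 0.54925184, 0.84043859])}
side {'fx': 400.04298112140907, 'fy': 400.04298112140907, 'cx': 322.6098743025612, 'cy': 205.97277989056218, 'R': array([[-0.98014591, -0.19727864,  0.01987784],
       [-0.16030747,  0.72945771, -0.66497591],
       [ 0.1166855 , -0.65495998, -0.74660024]]), 't': array([0.51482691, 0.10968217, 0.83676594])}
{'t': 0.1, 'q': array([-9.02914340e-01,  3.59303457e-01,  1.10968753e-02, -3.00203623e-04,
       -1.22409755e+00, -2.88111576e-01]), 'qd': array([-0.00052006, -0.00160408,  0.00208616,  0.00262691,  0.00136773,
       -0.00045073]), 'joint_efforts': array([-7.64376691e-04, -5.84163415e+01,  2.93753064e+01,  7.01565340e+00,
        1.01463767e-02, -8.30884323e-05]), 'eef_pos': array([ 0.25000451, -0.62644345,  0.19440222]), 'ee_rot': array([ 3.14006680e+00, -1.57878184e-04, -2.76192434e+00]), 'force': array([ 0.22512339, -0.47496721,  0.15578282]), 'moment': array([-0.0044004 ,  0.06853381,  0.05126941]), 'width': 0.08734273654793612}
```

View pics/top0.png

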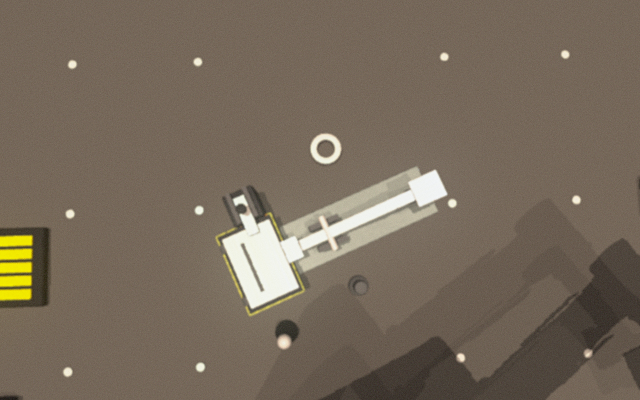

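View pics/side0.png

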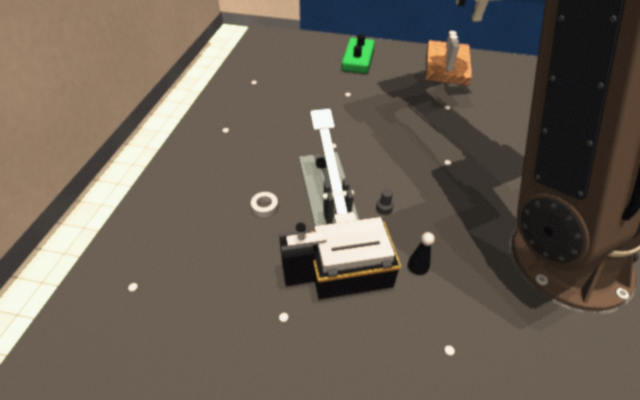

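Run:
```python
import cv2
a=cv2.imread("pics/top0.png");cv2.imwrite("pics/top0a.png",cv2.resize(a[170:330,205:345],None,fx=5,fy=3.75*4/3*0+3.75) if 0 else cv2.resize(a[175:325,205:355],None,fx=4,fy=4,interpolation=2))
cv2.imwrite("pics/top0b.png",cv2.resize(a[150:250,360:480],None,fx=5,fy=5,interpolation=2))
a=cv2.imread("pics/side0.png");cv2.imwrite("pics/side0a.png",cv2.resize(a[100:300,250:450],None,fx=3,fy=3,interpolation=2))
```

```text
(no output)
```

View pics/top0a.png

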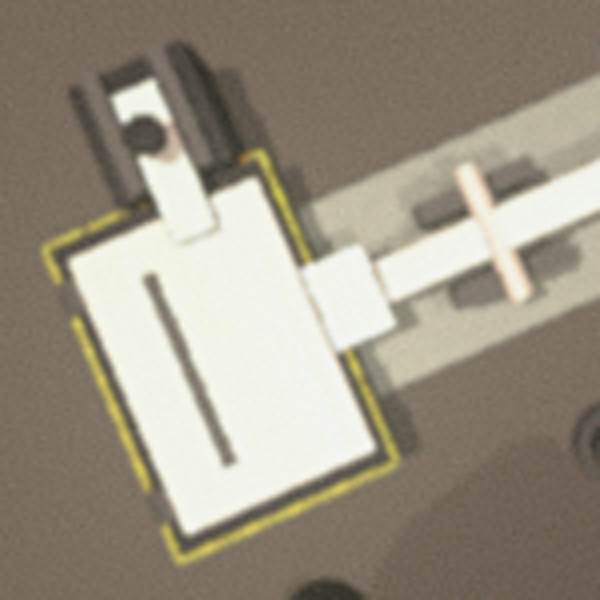

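View pics/top0b.png

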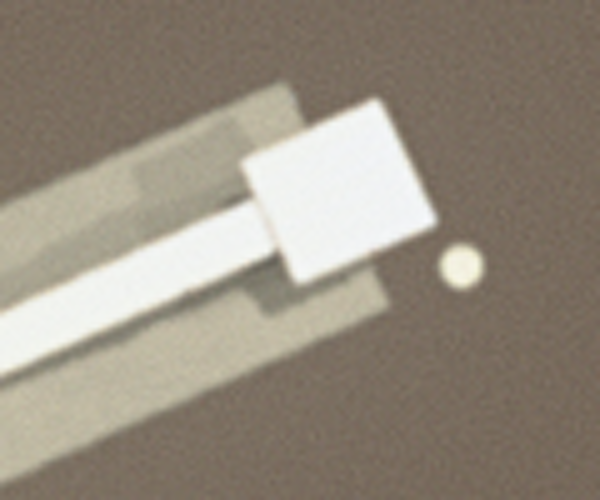

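View pics/side0a.png

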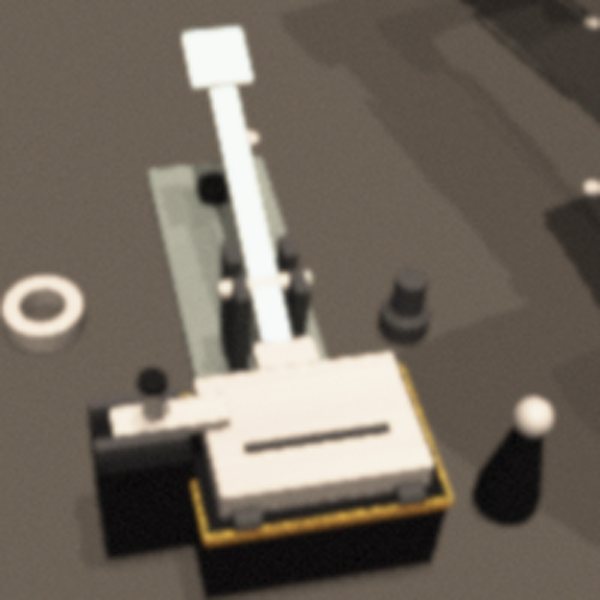

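```bash
cat > h.py <<'E'
import numpy as np
from station import *
def proj(n,X):
    c=calibration(n);p=c['R']@X+c['t'];return np.array([c['fx']*p[0]/p[2]+c['cx'],c['fy']*p[1]/p[2]+c['cy']])
def back(n,u,v,z):
    c=calibration(n);d=c['R'].T@np.array([(u-c['cx'])/c['fx'],(v-c['cy'])/c['fy'],1]);o=-c['R'].T@c['t']
    return o+d*(z-o[2])/d[2]
def U(p,x):
    c,s=np.cos(p[2]),np.sin(p[2]);return np.array([p[0]+c*x[0]-s*x[1],p[1]+s*x[0]+c*x[1],x[2]])
E
python3 - <<'E'
from h import *
from scipy.optimize import least_squares
M=[((75,155,77),(45,248)),((75,51,77),(262,152)),((-75,51,77),(398,462)),((-75,155,77),(180,563)),
((65,145,100),(68,262)),((65,55,100),(258,177)),((-65,55,100),(378,450)),((-65,145,100),(187,537))]
D=[("top",np.array(a)/1000,np.array([205+u/4,175+v/4])) for a,(u,v) in M]
D.append(("top",np.array([0,-.206,.151]),np.array([427.75,188.15])))
for a,(u,v) in [((65,55,100),(197,382)),((-65,55,100),(393,355)),((-75,155,77),(450,500)),((75,155,77),(207,545)),((0,-206,151),(218,58))]:
    D.append(("side",np.array(a)/1000,np.array([250+u/3,100+v/3])))
f=lambda p:np.concatenate([proj(n,U(p,x))-uv for n,x,uv in D])
r=least_squares(f,[.4,-.1,-.4],loss='soft_l1');p=r.x;print(p);print(r.fun.reshape(-1,2).round(1))
for nm,x in dict(pad=(0,-.206,.151),stop=(0,-.2,.022),knob_bolt0=(.104,.088,.148)).items(): print(nm,U(p,np.array(x)))
k=[back("top",205+145/4,175+133/4,.148),back("side",250+152/3,100+379/3,.148)]
c,s=np.cos(p[2]),np.sin(p[2]);R=np.array([[c,-s],[s,c]])
for q in k: print("knob",q,R.T@(q[:2]-p[:2]))
q=back("top",427.75,188.15,.151);print("pad",q,R.T@(q[:2]-p[:2]))
q=back("side",250+218/3,100+58/3,.151);print("pad",q,R.T@(q[:2]-p[:2]))
for nm,a in dict(ring=(326,149,.022),setm=(359,286,.055),ball=(284,341,.0925)).items():
    print(nm,back("top",*a))
E
```

```text
[0.48459494 0.03011956 0.39131971]
[[ 0.3  0.9]
 [-0.5  1.2]
 [-0.6  0.7]
 [ 0.1 -0. ]
 [-0.6  0.2]
 [-0.4  0.2]
 [-0.2  0.7]
 [-0.4  0.8]
 [-0.5  1.1]
 [-2.3 -2.1]
 [-1.3 -2.3]
 [-1.  -1.7]
 [-1.2 -3.9]
 [-1.2 -1.9]]
pad [ 0.56316513 -0.16030818  0.151     ]
stop [ 0.56087668 -0.15476174  0.022     ]
knob_bolt0 [0.54716925 0.15113384 0.148     ]
knob [0.5407902  0.14675295 0.148     ] [0.09643226 0.08638331]
knob [0.53656561 0.1506313  0.148     ] [0.09400625 0.09157978]
pad [ 0.56501096 -0.16121837  0.151     ] [ 0.00135914 -0.2075454 ]
pad [ 0.55920985 -0.15412292  0.151     ] [-0.00129718 -0.19877373]
ring [ 0.66232894 -0.00129592  0.022     ]
setm [ 0.39961227 -0.05201177  0.055     ]
ball [0.31367662 0.0852149  0.0925    ]
```

Request:
arm_command([
  [0.025,0.04,0.006],
  [0.025,0.04,0.006],
  [0.025,0.04,0.006],
  [0.025,0.04,0.006],
  [0.025,0.04,0.006],
  [0.025,0.04,0.006],
  [0.025,0.04,0.006],
  [0.025,0.04,0.006],
], fingers=[1,1,1,1,1,1,1,1], roll=[0,0,0,0,0,0,0,0], newtons=20)

```text
t: 0.9
eef_pos: [0.4494, -0.2967, 0.2376]
ee_rot: [3.131, -0.004, -2.772]
force: [0.6, -0.9, -1.0]
width: 0.029
```

Request:
arm_command([
  [0.008,0.048,0],
  [0.008,0.048,0],
  [0.008,0.048,0],
  [0.008,0.048,0],
  [0.008,0.048,0],
  [0.008,0.048,0],
  [0.008,0.048,0],
  [0.008,0.048,0],
], fingers=[1,1,1,1,1,1,1,1], roll=[0.01,0.01,0,0,0,0,0,0])

```text
t: 1.7
eef_pos: [0.513, 0.0982, 0.2374]
ee_rot: [3.131, -0.004, -2.75]
force: [1.6, 0.1, 0.5]
width: 0.0005
```

Request:
arm_command([
  [0,0.0,0],
  [0,0,0],
  [0,0,0],
], fingers=[1,1,1], roll=[0,0,0])

```text
t: 2.0
eef_pos: [0.5128, 0.1036, 0.2358]
ee_rot: [3.13, -0.006, -2.744]
force: [-0.4, -0.3, 0.6]
width: 0.0
```

Request:
arm_command([
  [-0.003,0.03,0],
  [0,0.0,-0.03],
  [0,0,-0.03],
  [0,0,-0.015],
  [0,0,0],
], fingers=[1,1,1,1,1], roll=[0,0,0,0,0])

```text
t: 2.5
eef_pos: [0.5098, 0.1283, 0.1597]
ee_rot: [3.13, -0.004, -2.752]
force: [-0.1, -0.5, 0.7]
width: 0.0009
```

Run:
```python
from h import *
import cv2
for n in("top","side"):
    a=grab_frame(n)
    a=a[130:330,180:400] if n=="top" else a[150:320,230:450]
    cv2.imwrite(f"pics/{n}1.png",cv2.resize(a,None,fx=3,fy=3,interpolation=2))
s=get_state();print(s['t'],s['eef_pos'],s['force'])
p=[0.48459494,0.03011956,0.39131971]
c,q=np.cos(p[2]),np.sin(p[2]);print(np.array([[c,q],[-q,c]])@(s['eef_pos'][:2]-p[:2]))
```

```text
2.6 [0.51120826 0.12909472 0.16194039] [ 0.48082818 -0.62867573 -0.3138214 ]
[0.06235151 0.08134273]
```

View pics/top1.png

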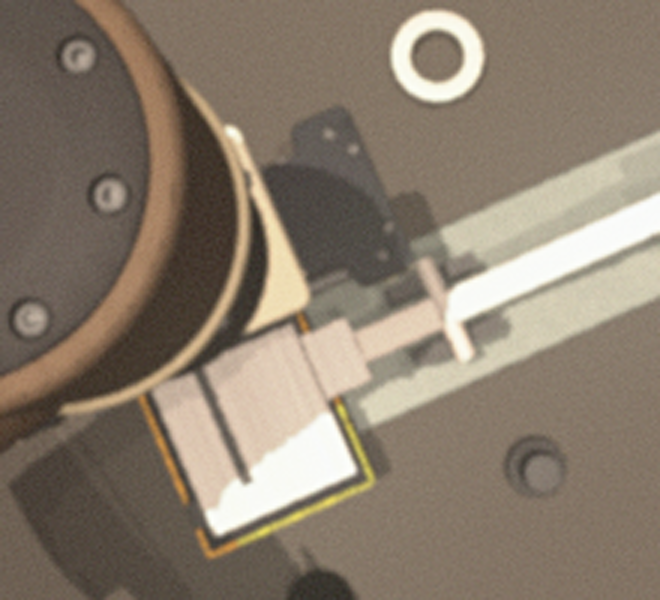

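View pics/side1.png

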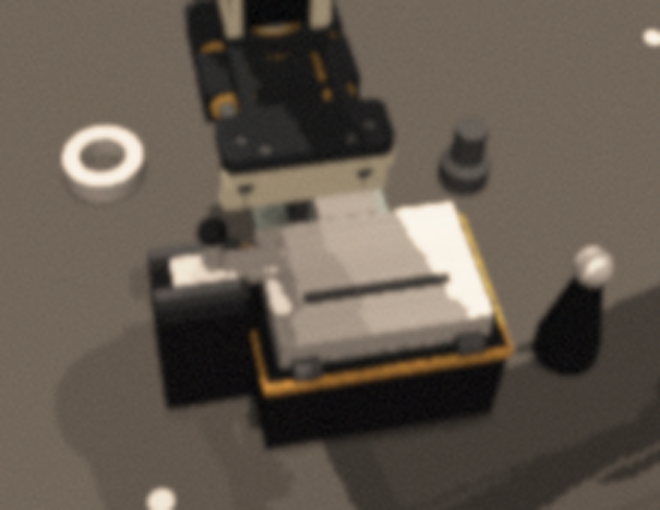

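Run:
```python
from h import *
s=get_state()
for dz in(0,.03,.06,.1): print([(proj("side",s['eef_pos']+[0,0,dz])-[230,150])*3,(proj("top",s['eef_pos']+[0,0,dz])-[180,130])*3])
for n in("top","side"):
  c=calibration(n);print(-c['R'].T@c['t'])
```

```text
[array([263.10004389, 192.60726018]), array([213.93108643, 286.90375281])]
[array([263.67705237, 157.623631  ]), array([206.55569349, 284.57355918])]
[array([264.29406259, 120.2147238 ]), array([198.51027384, 282.03167622])]
[array([265.18650588,  66.10649786]), array([186.5728005 , 278.26013149])]
[0.47990463 0.03923555 0.88177647]
[0.42454992 0.56960406 0.68743201]
```

Request:
arm_command([
  [-0.002,0.006,0],
  [0,0,-0.02],
  [0,0,-0.016],
  [0,0,0],
], fingers=[1,1,1,1], roll=[0,0,0,0])

```text
t: 3.0
eef_pos: [0.5123, 0.1363, 0.1307]
ee_rot: [3.129, 0.009, -2.754]
force: [-0.2, -0.2, -0.4]
width: 0.0007
```

Request:
arm_command([
  [0,0,-0.006],
  [0.005,0.002,-0.002],
  [0.005,0.002,0],
  [0.005,0.002,0],
], fingers=[1,1,1,1], roll=[0,0,0,0])

```text
t: 3.4
eef_pos: [0.53, 0.1438, 0.1262]
ee_rot: [3.129, 0.014, -2.753]
force: [-0.3, 0.9, 0.4]
width: 0.0004
```

Request:
arm_command([
  [0.005,0.002,0],
  [0.005,0.002,0],
], fingers=[1,1], roll=[0,0])

```text
t: 3.6
eef_pos: [0.5416, 0.1485, 0.1268]
ee_rot: [3.129, 0.015, -2.753]
force: [0.7, -0.8, 0.3]
width: 0.0006
```

Run:
```python
from h import *
import cv2
a=grab_frame("side");a=a[190:270,260:380]
cv2.imwrite(f"pics/side2.png",cv2.resize(a,None,fx=6,fy=6,interpolation=2))
s=get_state();print(s['t'],s['eef_pos'],s['force'])
```

```text
3.65 [0.54239355 0.1488228  0.12673853] [2.4818392  1.18876965 1.80903945]
```

View pics/side2.png

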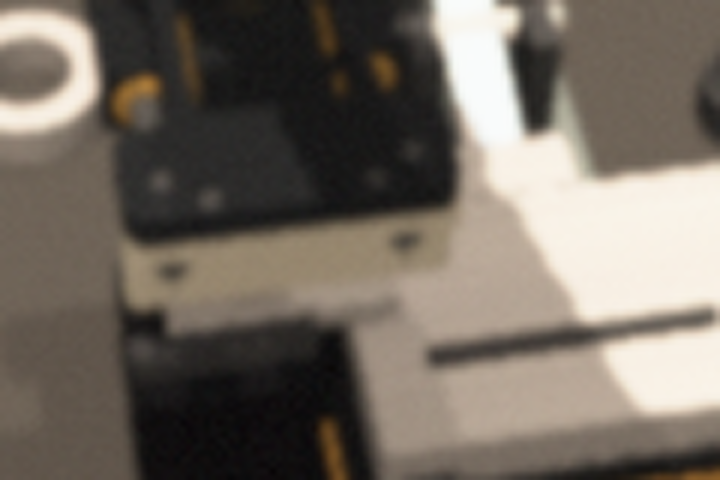

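Run:
```python
from h import *
p=[0.48459494,0.03011956,0.39131971]
for x in((.05,.088,.112),(.055,.098,.112),(.055,.078,.112),(.08,.098,.112),(.08,.078,.112),(.065,.098,.1),(.0997,.186,.19),(.0997-.039,.186,.19),(.0997+.039,.186,.19),(.0997,.089,.127)):
  q=proj("side",U(p,np.array(x))); print(x,q,(q-[260,190])*6, proj("top",U(p,np.array(x))))
```

```text
(0.05, 0.088, 0.112) [324.77201475 233.92977745] [388.6320885  263.57866473] [254.28894769 234.96891201]
(0.055, 0.098, 0.112) [323.12787426 238.66738077] [378.76724557 292.00428465] [247.75047197 234.69133954]
(0.055, 0.078, 0.112) [321.02432934 230.0417776 ] [366.14597603 240.25066557] [258.48620198 229.91232217]
(0.08, 0.098, 0.112) [309.40288327 240.64871182] [296.41729965 303.89227092] [241.93836216 221.36888894]
(0.08, 0.078, 0.112) [307.53418473 231.94567631] [285.20510838 251.67405786] [252.65838726 216.61791549]
(0.065, 0.098, 0.1) [317.5838976  243.44133602] [345.50338563 320.64801614] [246.38153495 229.57267485]
(0.0997, 0.186, 0.19) [306.1614279  257.85342747] [276.96856743 407.12056485] [176.58002794 230.55192527]
(0.0607, 0.186, 0.19) [331.73491754 254.0078065 ] [430.40950524 384.046839  ] [186.48105461 253.85421148]
(0.1387, 0.186, 0.19) [280.1089787  261.77107213] [120.65387222 430.62643281] [166.75405939 207.42629002]
(0.0997, 0.089, 0.127) [297.50206547 233.10593561] [225.01239283 258.63561364] [240.89737098 208.09439487]
```

Request:
arm_command([
  [0.002,0.001,0],
  [-0.02,-0.008,0],
  [-0.01,-0.004,0.02],
  [0.005,-0.01,0.045],
  [0.01,-0.045,0.02],
  [0.01,-0.045,0],
], fingers=[1,1,1,1,1,1], roll=[0,0,0,0,0,0])

```text
t: 4.25
eef_pos: [0.5382, 0.0382, 0.2134]
ee_rot: [3.131, 0.012, -2.746]
force: [0.8, 0.4, -0.7]
width: 0.0006
```

Request:
arm_command([
  [0.01,-0.045,0],
  [0.005,-0.045,0],
], fingers=[1,1], roll=[0,0])

```text
t: 4.45
eef_pos: [0.5545, -0.0542, 0.2154]
ee_rot: [3.131, 0.016, -2.743]
force: [0.9, -0.4, -0.4]
width: 0.0007
```

Run:
```python
from h import *
import cv2
a=grab_frame("side");a=a[190:270,260:380]
b=grab_frame("top");b=b[160:320,200:400]
cv2.imwrite(f"pics/side3.png",cv2.resize(a,None,fx=6,fy=6,interpolation=2))
cv2.imwrite(f"pics/top3.png",cv2.resize(b,None,fx=3.5,fy=3.5,interpolation=2))
s=get_state();print(s['t'],s['eef_pos'],s['ee_rot'],s['force'])
```

```text
4.55 [ 0.55390897 -0.05715148  0.21472937] [ 3.13138425  0.01429005 -2.74868116] [ 0.69178487  1.47096334 -0.06725171]
```

View pics/side3.png

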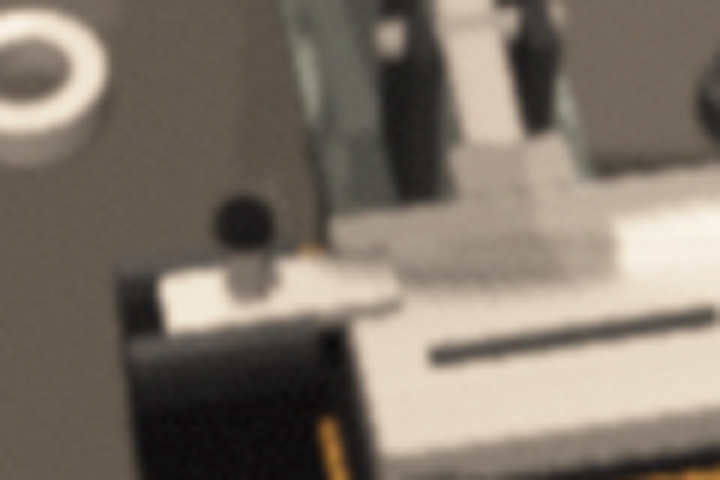

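View pics/top3.png

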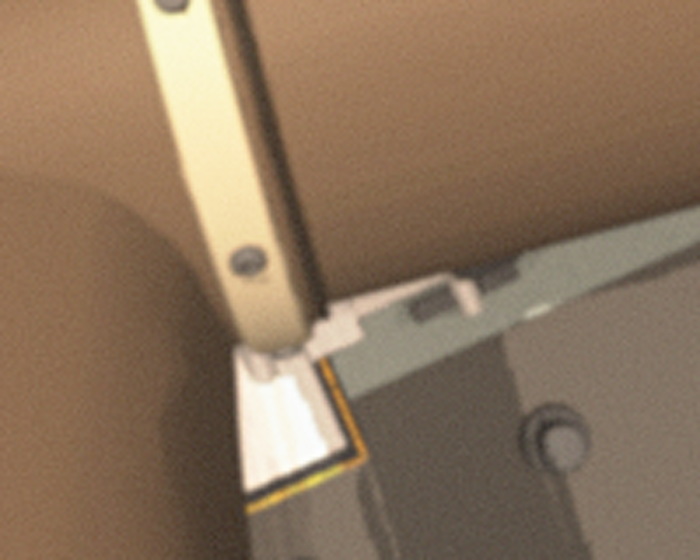

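Run:
```python
from h import *
import cv2
a=grab_frame("side");
s=get_state();print(s['t'],s['eef_pos'],s['ee_rot'],s['q'])
q=proj("side",s['eef_pos']);print(q)
cv2.circle(a,(int(q[0]),int(q[1])),2,(0,0,255),1)
cv2.imwrite(f"pics/side4.png",cv2.resize(a[20:270,220:440],None,fx=2.4,fy=2.4,interpolation=2))
```

```text
4.6 [ 0.5537604  -0.05530863  0.21453372] [ 3.13085476  0.01432372 -2.74842923] [ 0.24229069  0.14666535 -0.2233948  -0.01376382 -1.18822181 -1.41478835]
[316.04224884 122.56409468]
```

View pics/side4.png

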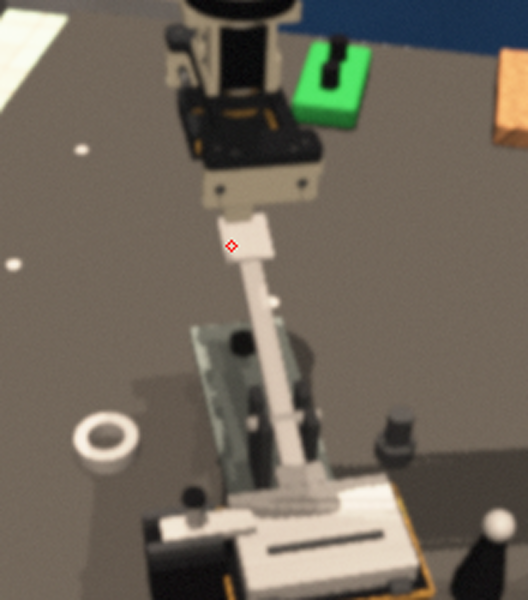

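Run:
```python
import cv2
a=cv2.imread("pics/side4.png")
from h import *
b=grab_frame("side")
cv2.imwrite(f"pics/side5.png",cv2.resize(b[60:140,280:370],None,fx=7,fy=7,interpolation=2))
p=[0.48459494,0.03011956,0.39131971]
e=get_state()['eef_pos']
ux=np.array([.925,.381,0]);uy=np.array([-.381,.925,0])
for dx in(-.0095,.0095):
  for dy in (-.02,0,.02): print(dx,dy,(proj("side",e+ux*dx+uy*dy)-[280,60])*7)
for z in (.05,.06,.07,.08,.09):print(z,[(proj("side",e+ux*dx+uy*.0965+[0,0,z])-[280,60])*7 for dx in(-.039,.039)])
```

```text
-0.0095 -0.02 [271.86882876 395.19768197]
-0.0095 0 [285.17491236 437.69658707]
-0.0095 0.02 [298.93348145 481.64070615]
0.0095 -0.02 [205.50806647 401.80940113]
0.0095 0 [217.74701435 444.56672448]
0.0095 0.02 [230.4036279  488.78318187]
0.05 [array([481.99266137, 494.88766962]), array([165.41069842, 528.41533874])]
0.06 [array([484.85132048, 461.45027524]), array([164.75466785, 494.79858505])]
0.07 [array([487.77396742, 427.2644228 ]), array([164.08370554, 460.41668978])]
0.08 [array([490.76277495, 392.30469777]), array([163.39729585, 425.24322948])]
0.09 [array([493.82001533, 356.54452186]), array([162.69489911, 389.2505498 ])]
```

View pics/side5.png

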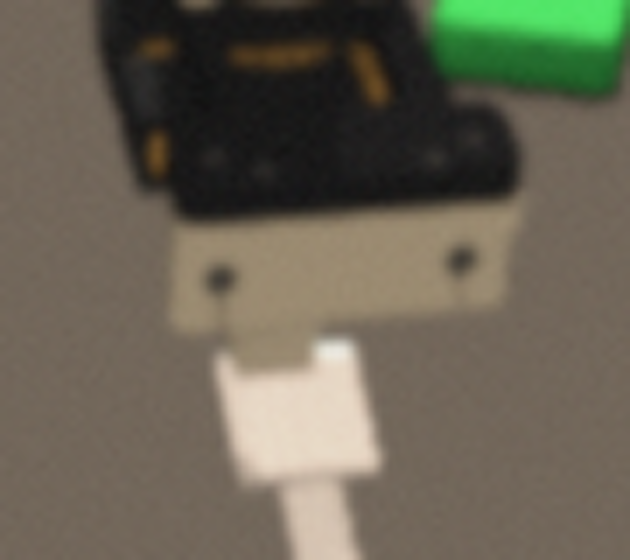

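Run:
```python
from h import *
p=[0.48459494,0.03011956,0.39131971]
c,q=np.cos(p[2]),np.sin(p[2]);R=np.array([[c,q],[-q,c]])
for z in(.2,.25,.3):
  A=[R@(back("top",u/3+180,v/3+130,z)[:2]-p[:2]) for u,v in((232,130),(305,300))];print(z,*A,np.linalg.norm(A[0]-A[1]))
print(R@(np.array([.5112,.129])-p[:2]))
```

```text
0.2 [0.12882754 0.03721849] [0.03412967 0.03822845] 0.09470325584053284
0.25 [0.11931662 0.03523817] [0.03156369 0.03617406] 0.08775792554061175
0.3 [0.10980571 0.03325786] [0.02899771 0.03411968] 0.08081259524069058
[0.06230775 0.08125832]
```

Request:
arm_command([
  [-0.012,0.046,0],
  [-0.012,0.046,0],
  [-0.012,0.046,0],
  [-0.008,0.04,0],
  [0,0.005,-0.02],
  [0,0,-0.03],
  [0,0,-0.025],
  [0,0,0],
], fingers=[1,1,1,1,1,1,1,1], roll=[0,0,0,0,0,0,0,0])

```text
t: 5.45
eef_pos: [0.5046, 0.1445, 0.1385]
ee_rot: [3.129, 0.018, -2.738]
force: [0.2, -0.5, -0.5]
width: 0.0008
```

Request:
arm_command([
  [0.003,-0.009,-0.005],
  [0,0,-0.006],
  [0,0,-0.006],
  [0,0,-0.005],
], fingers=[1,1,1,1], roll=[0,0,0,0])

```text
t: 5.85
eef_pos: [0.5094, 0.1372, 0.1188]
ee_rot: [3.129, 0.023, -2.735]
force: [-0.5, -0.2, 0.2]
width: 0.0007
```

Request:
arm_command([
  [0,0,-0.003],
], fingers=[1], roll=[0])

```text
t: 5.95
eef_pos: [0.5095, 0.137, 0.1157]
ee_rot: [3.129, 0.023, -2.735]
force: [-0.0, -0.1, 0.2]
width: 0.0005
```

Request:
arm_command([
  [0,0,-0.004],
  [0,0,-0.003],
  [0,0,-0.003],
], fingers=[1,1,1], roll=[0,0,0])

```text
t: 6.25
eef_pos: [0.51, 0.1369, 0.1054]
ee_rot: [3.129, 0.024, -2.736]
force: [0.2, -0.7, -0.4]
width: 0.0005
```

Request:
arm_command([
  [0,0,-0.003],
  [0,0,-0.003],
], fingers=[1,1], roll=[0,0])

```text
t: 6.45
eef_pos: [0.51, 0.1369, 0.099]
ee_rot: [3.129, 0.024, -2.736]
force: [0.7, -0.8, -0.7]
width: 0.0003
```

Run:
```python
from h import *
import cv2
b=grab_frame("side")
cv2.imwrite(f"pics/side6.png",cv2.resize(b[180:270,260:380],None,fx=6,fy=6,interpolation=2))
print((proj("side",get_state()['eef_pos'])-[260,180])*6)
```

```text
[343.68598861 359.92274339]
```

View pics/side6.png

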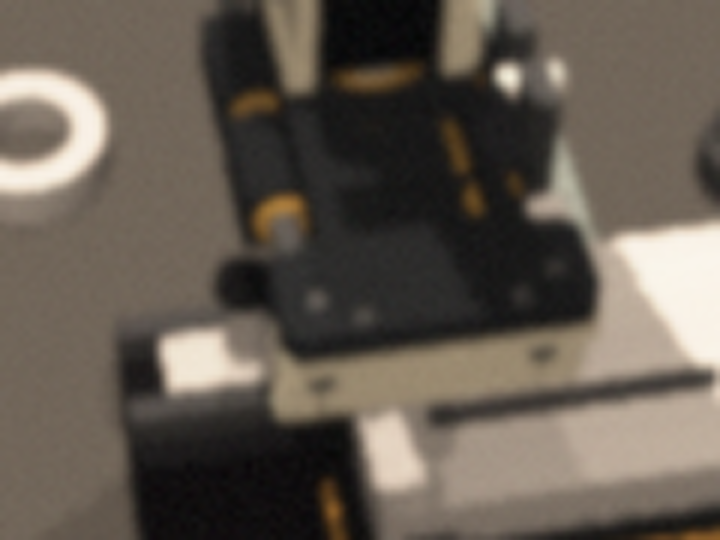

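Request:
arm_command([
  [0,0,-0.003],
  [0,0,-0.003],
], fingers=[1,1], roll=[0,0])

```text
t: 6.7
eef_pos: [0.5099, 0.137, 0.0922]
ee_rot: [3.129, 0.024, -2.736]
force: [0.1, 0.1, 0.6]
width: 0.0004
```

Request:
arm_command([
  [0,0,-0.002],
  [0,0,-0.002],
], fingers=[1,1], roll=[0,0])

```text
t: 6.9
eef_pos: [0.5098, 0.1369, 0.0877]
ee_rot: [3.129, 0.024, -2.736]
force: [0.8, -0.5, -0.6]
width: 0.0006
```

Request:
arm_command([
  [0,0,-0.002],
  [0,0,-0.002],
], fingers=[1,1], roll=[0,0])

```text
t: 7.1
eef_pos: [0.5099, 0.1369, 0.0834]
ee_rot: [3.129, 0.024, -2.736]
force: [0.7, -0.2, -0.3]
width: 0.0006
```

Request:
arm_command([
  [0,0,-0.002],
  [0,0,-0.002],
], fingers=[1,1], roll=[0,0])

```text
t: 7.3
eef_pos: [0.511, 0.1373, 0.0802]
ee_rot: [3.129, 0.026, -2.735]
force: [-1.7, 1.3, 18.7]
width: 0.0003
```

Request:
arm_command([
  [0,0,-0.002],
], fingers=[1], roll=[0])

```text
t: 7.4
eef_pos: [0.513, 0.1382, 0.0803]
ee_rot: [3.13, 0.03, -2.734]
force: [-2.7, -0.2, 19.1]
width: 0.0004
```

Run:
```python
from h import *
import cv2
b=grab_frame("side");c=grab_frame("top")
cv2.imwrite(f"pics/side7.png",cv2.resize(b[150:290,240:400],None,fx=4.2,fy=4.2,interpolation=2))
cv2.imwrite(f"pics/top7.png",c)
s=get_state();print(s['eef_pos'],s['force'],s['t'])
```

```text
[0.51327761 0.13837511 0.0804432 ] [-0.10324578  0.27066115 11.67324473] 7.5
```

View pics/side7.png

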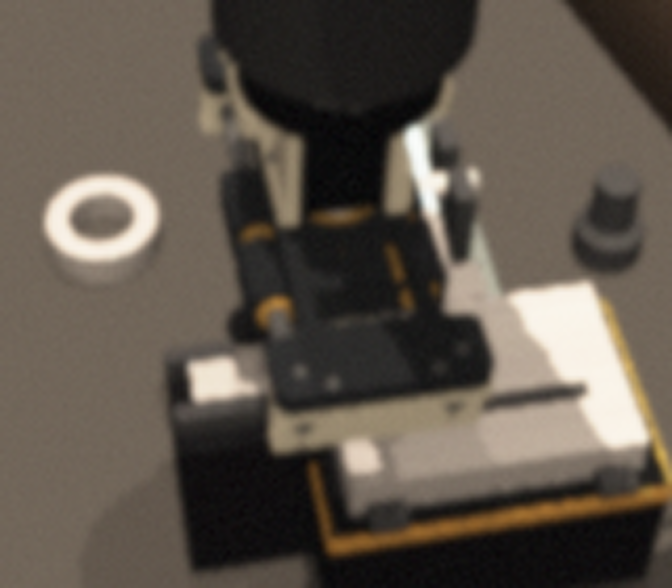

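View pics/top7.png

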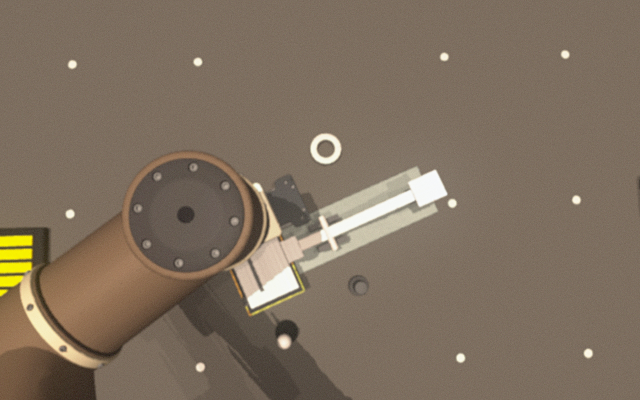

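Request:
arm_command([
  [0,0,0.007],
  [0,0,0.002],
  [0.004,0.002,0],
], fingers=[1,1,1], roll=[0,0,0])

```text
t: 7.8
eef_pos: [0.5175, 0.1406, 0.0906]
ee_rot: [3.129, 0.032, -2.734]
force: [0.0, 0.1, 0.3]
width: 0.0004
```

Request:
arm_command([
  [0.005,0.002,0],
  [0.005,0.002,0],
], fingers=[1,1], roll=[0,0])

```text
t: 8.0
eef_pos: [0.5277, 0.1446, 0.0902]
ee_rot: [3.129, 0.031, -2.734]
force: [-1.6, -0.9, 0.4]
width: -0.0001
```

Request:
arm_command([
  [0.005,0.002,0],
  [0.005,0.002,0],
  [0.005,0.002,0],
  [0.004,0.002,0],
], fingers=[1,1,1,1], roll=[0,0,0,0])

```text
t: 8.4
eef_pos: [0.5472, 0.1523, 0.0886]
ee_rot: [3.13, 0.026, -2.735]
force: [-2.1, -1.8, 1.9]
width: 0.0007
```

Run:
```python
from h import *
import cv2
b=grab_frame("side")
cv2.imwrite(f"pics/side8.png",cv2.resize(b[190:270,260:380],None,fx=6,fy=6,interpolation=2))
s=get_state();print(s['eef_pos'],s['force'],s['t'])
```

```text
[0.54776149 0.15255735 0.08864099] [ 0.24639607 -1.24223379  0.21137796] 8.45
```

View pics/side8.png

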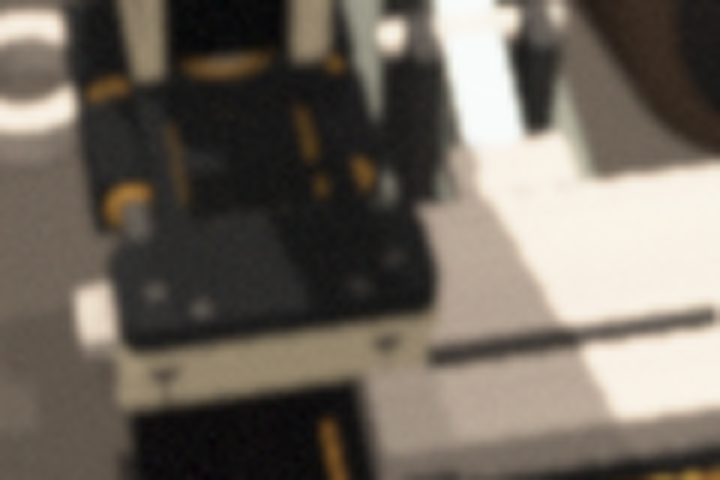

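Request:
arm_command([
  [-0.015,-0.006,0.0],
  [0,0,0.04],
  [0,0,0.04],
  [0.005,-0.04,0.02],
  [0.005,-0.045,0],
  [0.005,-0.045,0],
  [0.005,-0.045,0],
  [0.005,-0.045,0],
], fingers=[1,1,1,1,1,1,1,1], roll=[0,0,0,0,0,0,0,0])

```text
t: 9.25
eef_pos: [0.5619, -0.0741, 0.194]
ee_rot: [3.133, 0.037, -2.724]
force: [1.6, -0.3, 0.9]
width: 0.0005
```

Request:
arm_command([
  [0.005,-0.045,0],
  [0,-0.025,0],
  [0,0,0],
  [0,0,0],
], fingers=[1,1,1,1], roll=[0,0,0,0])

```text
t: 9.65
eef_pos: [0.5689, -0.1524, 0.1943]
ee_rot: [3.135, 0.04, -2.73]
force: [-0.2, 0.3, -0.6]
width: 0.0004
```

Run:
```python
from h import *
import cv2
b=grab_frame("side")
cv2.imwrite(f"pics/side9.png",cv2.resize(b[50:280,230:430],None,fx=2.6,fy=2.6,interpolation=2))
b=grab_frame("top")
cv2.imwrite(f"pics/top9.png",b)
s=get_state();print(s['eef_pos'],s['ee_rot'],s['force'],s['t'])
```

```text
[ 0.56883639 -0.15137363  0.19439041] [ 3.13476813  0.04002216 -2.72805011] [1.44884013 0.50699657 0.72831169] 9.75
```

View pics/side9.png

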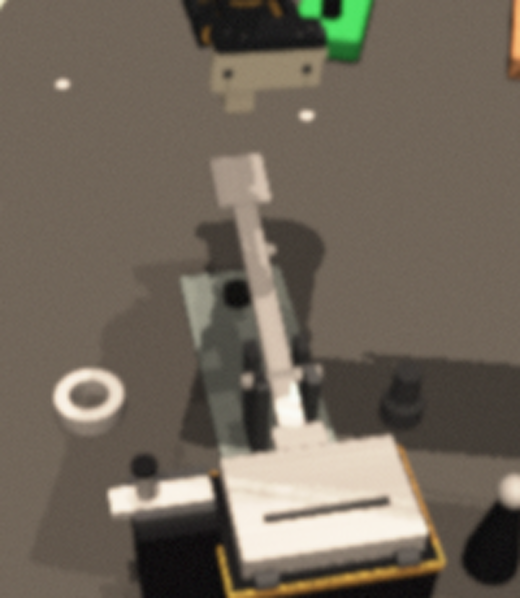

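View pics/top9.png

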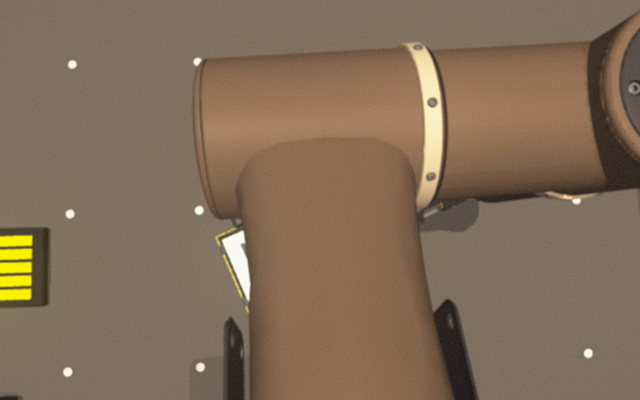

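Run:
```python
from h import *
for z in(.194,.21,.22,.226,.235): print(z,back("side",322.3,91.5,z), back("side",319,112.5,z+.02))
print("pad",back("side",250+218/3,100+58/3,.151))
print(proj("side",np.array([.5688,-.1514,.2264])))
```

```text
0.194 [ 0.56940189 -0.19630455  0.194     ] [ 0.55502474 -0.0897247   0.214     ]
0.21 [ 0.56470493 -0.17146923  0.21      ] [ 0.55061524 -0.06744218  0.23      ]
0.22 [ 0.56176932 -0.15594717  0.22      ] [ 0.54785931 -0.0535156   0.24      ]
0.226 [ 0.56000796 -0.14663392  0.226     ] [ 0.54620575 -0.04515966  0.246     ]
0.235 [ 0.55736592 -0.13266406  0.235     ] [ 0.5437254  -0.03262574  0.255     ]
pad [ 0.55920985 -0.15412292  0.151     ]
[318.61948845  89.55529283]
```

Request:
arm_command([
  [-0.002,-0.008,-0.02],
  [0,0,-0.03],
  [0,0,-0.012],
  [0,0,0],
], fingers=[1,1,1,1], roll=[0,0,0,0])

```text
t: 10.15
eef_pos: [0.5687, -0.1552, 0.1327]
ee_rot: [3.137, 0.044, -2.722]
force: [-0.5, 0.7, 0.2]
width: 0.0004
```

Request:
arm_command([
  [0,0,-0.007],
  [0,0,-0.005],
  [0,0,-0.005],
], fingers=[1,1,1], roll=[0,0,0])

```text
t: 10.45
eef_pos: [0.5712, -0.1542, 0.1181]
ee_rot: [3.14, 0.048, -2.719]
force: [-0.6, -2.3, 4.2]
width: 0.001
```

Request:
arm_command([
  [0,0,0.008],
  [-0.006,-0.009,0],
  [-0.001,-0.001,0],
], fingers=[1,1,1], roll=[0,-0.02,0])

```text
t: 10.75
eef_pos: [0.5643, -0.1645, 0.1274]
ee_rot: [3.14, 0.049, -2.74]
force: [-0.4, 0.1, 0.2]
width: 0.0005
```

Request:
arm_command([
  [-0.001,0,-0.007],
  [-0.001,0,-0.007],
  [-0.001,0,-0.007],
  [-0.001,0,-0.007],
], fingers=[1,1,1,1], roll=[0,0,0,0])

```text
t: 11.15
eef_pos: [0.5631, -0.1662, 0.1009]
ee_rot: [-3.138, 0.056, -2.74]
force: [2.0, -1.2, 4.9]
width: 0.0008
```

Request:
arm_command([
  [0,0.001,-0.009],
  [0,0,-0.009],
  [0,0,-0.009],
  [0,0,-0.009],
  [0,0,-0.009],
], fingers=[1,1,1,1,1], roll=[0,0,0,0,0])

```text
t: 11.65
eef_pos: [0.5644, -0.1667, 0.0531]
ee_rot: [-3.135, 0.057, -2.738]
force: [0.6, -1.6, 6.3]
width: 0.0007
```

Run:
```python
from h import *
import cv2
b=grab_frame("side")
cv2.imwrite(f"pics/side10.png",cv2.resize(b[50:280,230:430],None,fx=2.6,fy=2.6,interpolation=2))
s=get_state();print(s['eef_pos'],s['ee_rot'],s['force'],s['t'])
```

```text
[ 0.56349223 -0.16647193  0.05146797] [-3.13637072  0.05530793 -2.73855591] [ 1.62596957 -2.11912108  1.32501974] 11.7
```

View pics/side10.png

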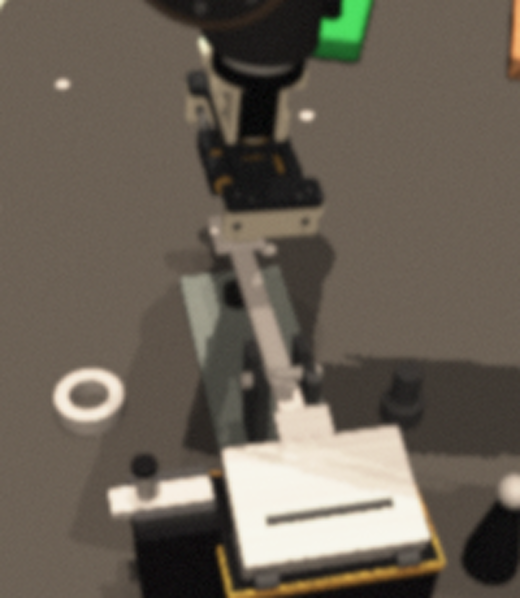

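Cover is rising, the pad sits under the fingers. Continue down toward the stop.

Request:
arm_command([
  [0,0,-0.009],
  [0,0,-0.009],
  [0,0,-0.009],
  [0,0,-0.008],
], fingers=[1,1,1,1], roll=[0,0,0,0])

```text
t: 12.1
eef_pos: [0.5622, -0.1644, 0.0139]
ee_rot: [-3.14, 0.054, -2.739]
force: [1.1, 1.6, 5.2]
width: 0.0006
```

Request:
arm_command([
  [0,0,-0.006],
  [0,0,-0.006],
], fingers=[1,1], roll=[0,0])

```text
t: 12.3
eef_pos: [0.5622, -0.1637, 0.005]
ee_rot: [-3.139, 0.053, -2.737]
force: [-31.4, 15.6, 104.7]
width: 0.0005
```

Request:
arm_command([
  [0,0,0.001],
], fingers=[1], roll=[0])

```text
t: 12.4
eef_pos: [0.562, -0.1635, 0.0075]
ee_rot: [-3.139, 0.054, -2.736]
force: [-0.5, 0.4, -1.3]
width: 0.0003
```

Request:
arm_command([
  [0,0,0],
], fingers=[1], roll=[0])

```text
t: 12.5
eef_pos: [0.5617, -0.1632, 0.0078]
ee_rot: [-3.139, 0.054, -2.736]
force: [0.0, -0.7, 0.6]
width: 0.0004
```

Run:
```python
from h import *
import cv2
b=grab_frame("side")
cv2.imwrite(f"pics/side11.png",cv2.resize(b[50:280,230:430],None,fx=2.6,fy=2.6,interpolation=2))
s=get_state();print(s['eef_pos'],s['ee_rot'],s['force'],s['t'])
```

```text
[ 0.56164638 -0.16322327  0.00755484] [-3.13940789  0.05369722 -2.73584649] [0.292349   0.09606066 3.40864915] 12.55
```

View pics/side11.png

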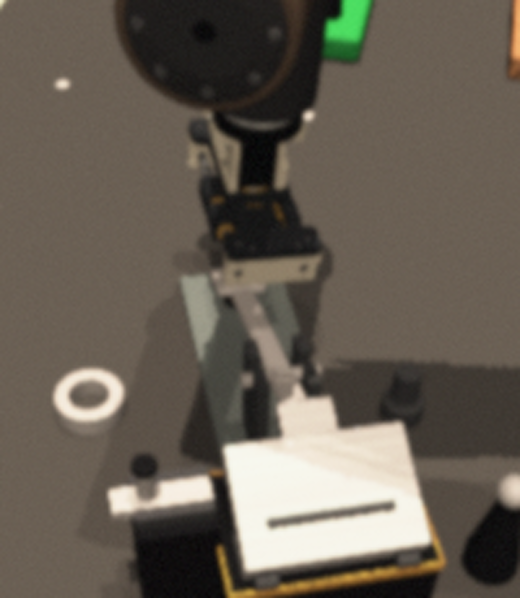

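Request:
arm_command([
  [0,0,-0.0015],
], fingers=[1], roll=[0])

```text
t: 12.65
eef_pos: [0.5618, -0.1631, 0.0067]
ee_rot: [-3.139, 0.054, -2.735]
force: [-5.2, 3.2, 24.6]
width: 0.0003
```

Run:
```python
from h import *
for i in range(3):
  grab_frame("side");s=get_state();print(s['eef_pos'],s['force'],s['t'])
```

```text
[ 0.56182185 -0.16309445  0.00678514] [-3.68561552  3.46378642 17.96824128] 12.7
[ 0.56182746 -0.16310801  0.00684377] [-4.94714393  2.71011287 16.78562495] 12.75
[ 0.56180803 -0.16312083  0.00684911] [-4.37765479  2.85236114 17.6308705 ] 12.8
```

Run:
```python
from h import *
import cv2
p=[0.48459494,0.03011956,0.39131971]
def pt(x,y,z,t):
    d=.145-y;h=z-.078
    return proj("side",U(p,np.array([x,.145-(d*np.cos(t)-h*np.sin(t)),.078+d*np.sin(t)+h*np.cos(t)])))
for t in(0,.2,.28,.36):
    print(t,[(pt(x,.055,.1,t)-[290,190]+[1.2,2.2])*8 for x in(.065,-.065)])
b=grab_frame("side")
cv2.imwrite("pics/side12.png",cv2.resize(b[190:260,290:390],None,fx=8,fy=8,interpolation=2))
s=get_state();print(s['force'],s['t'])
```

```text
0 [array([196.81347736, 299.77986764]), array([727.13619418, 226.05116723])]
0.2 [array([201.74305177, 272.66797164]), array([743.90067748, 197.93946702])]
0.28 [array([204.51615585, 265.77303689]), array([751.77211557, 190.50241216])]
0.36 [array([207.74429419, 261.30256527]), array([760.2707832 , 185.40729012])]
[-4.50016405  3.03001541 17.59892956] 12.85
```

View pics/side12.png

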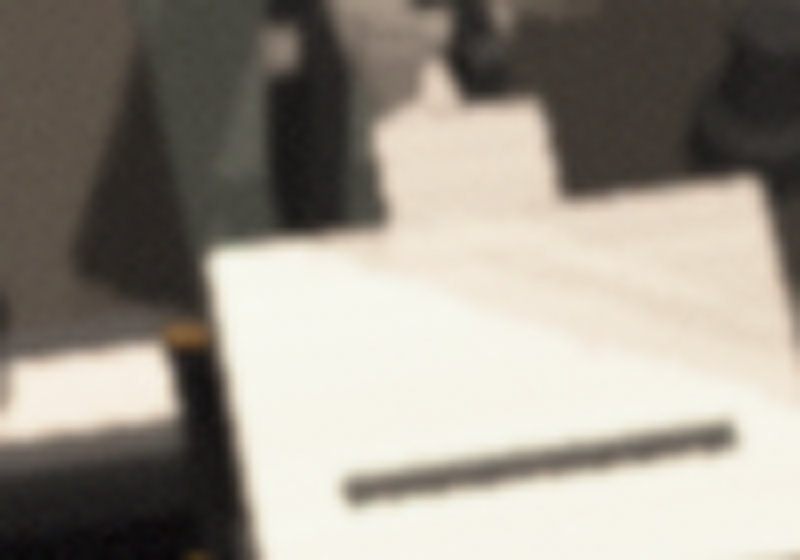

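Run:
```python
from station import *
s=get_state();print(s['force'],s['eef_pos'])
job_done()
```

```text
[-4.50016405  3.03001541 17.59892956] [ 0.56180398 -0.16310298  0.00683273]
the job is handed in; nothing more can be done
```

I drew the bolt clear of the cover and pressed the lever's long end down onto its stop. I handed the job in at 12.85 s with the fingertips still holding it there and the cover up. No verdict was reported.

**Last checks**
- **Cover:** its corners in the side view match an angle of about 0.36 rad.
- **Bolt:** it stands clear of the cover's edge, drawn roughly 25 mm.
- **Hold:** the fingers press steadily at about 17.6 N, most of it going into the rubber stop, and the lever still lies in its fulcrum.
- **Other objects:** the ring gauge, setting master and ball looked where they had been in the last side views. I did not measure them again at the end.

**What disagreed or went wrong**
- **Fingertip height:** the real fingertips sit about 32 mm higher than the reported TCP. My first push passed over the bolt's knob without moving it. I found the offset by touching the bolt's upper face (about 19 N), then pushed again with it allowed for.
- **Side camera:** it disagreed with the top camera by about 2 pixels, and I allowed for that.
- **Force spike:** landing on the stop briefly pushed the force to about 105 N, under the 120 N wrist limit. I eased off straight away.

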